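# File the receipt books

### The job

Tidy the ticket desk: lay the receipt books with the red, the yellow and the blue band each flat in the tray of its own colour, lengthwise inside the rim, and stand the brass weight on the middle of the red book in its tray to hold it down. Set everything down rather than drop it, and leave the black-banded book, the stamp and the calculator where they are.

Things in the scene. Friction and masses are not known exactly. Their poses are not given: they have to be found in the camera images.
- book_red: Receipt book with a red band: a stiff cream-covered block 100 mm long (its x), 62 mm wide (its y), 26 mm thick (z), lying flat, 130 g or so; the red band, 32 mm long, wraps the +x end. Origin: centre of its underside. Rigid; grip it across its 62 mm width.
- book_yellow: Receipt book with a yellow band: a stiff cream-covered block 100 mm long (its x), 62 mm wide (its y), 26 mm thick (z), lying flat, 130 g or so; the yellow band, 32 mm long, wraps the +x end. Origin: centre of its underside. Rigid; grip it across its 62 mm width.
- book_blue: Receipt book with a blue band: a stiff cream-covered block 100 mm long (its x), 62 mm wide (its y), 26 mm thick (z), lying flat, 130 g or so; the blue band, 32 mm long, wraps the +x end. Origin: centre of its underside. Rigid; grip it across its 62 mm width.
- tray_red: Shallow red filing tray fixed to the desk, outside 132 mm (x) by 94 mm (y), floor 3 mm thick, rim 6 mm wide whose top is 8 mm above the desk; the inside, 120 by 82 mm, takes one book lying lengthwise along the tray's x, either way round, with 10 mm to spare on every side. Origin: centre of its underside, on the desk.
- tray_yellow: Shallow yellow filing tray fixed to the desk, outside 132 mm (x) by 94 mm (y), floor 3 mm thick, rim 6 mm wide whose top is 8 mm above the desk; the inside, 120 by 82 mm, takes one book lying lengthwise along the tray's x, either way round, with 10 mm to spare on every side. Origin: centre of its underside, on the desk.
- tray_blue: Shallow blue filing tray fixed to the desk, outside 132 mm (x) by 94 mm (y), floor 3 mm thick, rim 6 mm wide whose top is 8 mm above the desk; the inside, 120 by 82 mm, takes one book lying lengthwise along the tray's x, either way round, with 10 mm to spare on every side. Origin: centre of its underside, on the desk.
- weight: Round brass paperweight, about 280 g, standing: foot disc 46 mm across and 14 mm high, neck 20 mm across, knob on top 24 mm across from 32 mm to 42 mm height (total height 42 mm). Origin: centre of its underside, z up its axis. Grip it by neck and knob.
- book_black: A receipt book of the same size and shape, but with a black band: not to be moved. Origin: centre of its underside.
- stamp: Wooden rubber stamp standing upright, foot 44 by 30 mm, 72 mm tall: not to be moved. Origin: centre of its underside.
- calculator: Black desk calculator lying flat, 115 (x) by 72 (y) by 14 mm: not to be moved. Origin: centre of its underside.
Mind the look-alikes: they are no part of the job. What is shaped like the book_blue but purple or turquoise is not meant. Several things have the shape of the tray_yellow; the one meant has the colours described above.

How it is judged:
By the outcome, as a careful person would: the job done as asked, in the order asked, and still so for the second after the job is handed in, with the robot touching nothing.
It also fails if it takes over 96 s, if anything falls off the work surface, if the arm or the gripper's body presses on something with over 40 N, if the wrist force passes 120 N, or if a joint passes its speed limit or range.

### The arm

A 6-joint arm with a two-finger parallel gripper is mounted at the origin on the work surface. World frame = base frame: x ahead of the robot, y to its left, z up, the work surface at z = 0. Lengths are in mm, angles in rad, forces in N, time in s.
With the tool pointing down it reaches from about 350 to 975 mm from the base axis. Payload 7.1 kg.
Tool frame: the origin (TCP) lies midway between the tips of the shut fingers; the grasp point (between the pads) lies 19 mm behind it (ctrl.grip_depth is the distance from the TCP to the grasp point, in mm); z points along the fingers, y is the line along which they close (so a half turn about z gives the same grasp; the last joint's range is limited). The gripper opens to 88 mm and grips with 3 to 60 N. Pads are 20 mm wide; open, the fingers measure 115 mm over their backs; the gripper's body (75 mm by 178 mm) begins 61 mm behind the grasp point.
Start: joints at [1.211, 0.423, 1.63, -0, 1.089, -0.019], TCP at [208.869, 589.049, 222.675] pointing down, gripper open.
Joint ranges: [-3, 3], [-0.9, 2.11], [0.09, 2.58], [-1.31, 4.45], [0.11, 2.69], [-2.54, 2.54]. Speed limits (rad/s): [2.39, 2.39, 3.01, 3.14, 3.14, 3.14].

### API

Orientations are given as a rotation vector (axis times angle).
In Python, from workcell import ctrl, cams gives the robot as it stands.
- The arm moves only by the tool move_arm, never from a script. Its argument "steps" is a list of rows, each a list of 3 entries, a list of its own where there are three numbers: the shift along the tool's x, y, z in units of 25 mm (1.0 is 25 mm), then the turn about the tool's z in units of 5 degrees (1.0 is 5 degrees), then the closure, from 0 (fully open) to 1 (shut). A call has 1 to 20 rows; each row shifts and turns the commanded pose from where the row before left it, along the tool's axes as they then stand; what a row does not reach is not made up. A row lasts 1/12 s, in which the tool goes at most 41.7 mm and 7.16 degrees, less where a joint would pass 70% of its speed; a pose out of reach is approached as far as the arm can. A call is refused whole if a number of a shift passes 1 or a number of a turn 1, either way. A call with a gripper value outside its range is refused whole. The fingers move at their own pace and stop on an object; the grip force is fixed at half the most. Time passes only in rows, so rows that do not move let the fingers close. It gives the time, the measured TCP pose, the force, the opening and the grip force at its end, in the units of the state.
- ctrl.get_obs(): the state, without advancing time (a new reading comes with each control period).
- cams.get_image(name): name is "side" or "top"; returns a dict with "image" (384x512x3 uint8, red, green, blue), "camera_matrix" (3x3 intrinsics, pixels), "k1" (the pictures are not rectified: a ray, as slopes to the right and down, at radius r is drawn at 1 + k1 r^2 times it, then the intrinsics apply), "xyz" and "rotation" of the camera in the world. Camera axes: x right, y down, z forward; pixel columns grow to the right and rows downward; lengths in mm; the calibration is good to about 2 mm. A picture is of the moment at which its call begins. There is no depth.
- ctrl.close_job(): hands the job in; it is judged then, once.
Trained networks look in the newest picture that a camera, given by its name, has taken for a name from the list of things; names that differ only in an ending like _2 or _b are one class to them, and where a whole thing is asked for, a point or a joint stands for the part that bears it (a point fixed in the world has none). Each returns a list of dicts, best first, with "p" (0 to 1); they miss things now and then, are a little off and sometimes report something else, mostly with a low value. They report only what shows in the picture. A call takes as long as a camera call. They do not tell look-alikes from the thing itself.
- cams.boxes_of(camera, thing): "rect" ([centre column, centre row, width, height] in pixels, round what is visible of it).
- cams.cut_out(camera, thing): "pixels" (384x512 bool, what is visible of it) and "rect" ([centre column, centre row, width, height] in pixels, round what is visible of it).
The state is a dict: "t": time; "qpos": joint angles; "qvel": joint speeds; "joint_torque": joint torques, N m; "ee_pos": TCP position; "orientation": TCP orientation; "ft_force": force on the tool from outside, world axes, zero at the start; "moment": the same for the moment, N m; "width": finger opening in mm; "grasp_force": force on a finger pad.
Only numpy, scipy, OpenCV 4.12 (cv2) and the standard library are available. Lean on these libraries where they do the work, as an engineer would, in place of code of your own. Each camera call takes 0.05 s, during which the arm holds its last target. There are 200 camera calls.

## Working session

There is one attempt and no reset: what is moved stays moved. The work goes in short steps, Python scripts to look and compute and a tool call to move; the robot and the scene stay as the last step left them, time stands still between calls to the robot, and variables do not carry over. Pictures are saved under pics/ and viewed, at most 14 in all, crops included, and the job is handed in when it is done.

Besides the shell and the picture viewer there is one more tool, called after "Request:" by a JSON object that holds its "method" and its "body". move_arm: Moves the arm, as the interface text tells. Its arguments: {"type":"object","properties":{"steps":{"type":"array"}},"required":["steps"]}

```bash
mkdir -p pics; ls; python3 - <<'E'
from workcell import ctrl,cams
import cv2
for n in("top","side"):
    d=cams.get_image(n); cv2.imwrite(f"pics/{n}0.png",cv2.cvtColor(d["image"],cv2.COLOR_RGB2BGR))
    print(n,d["camera_matrix"],d["k1"],d["xyz"],d["rotation"])
o=ctrl.get_obs();print(o["t"],o["ee_pos"],o["orientation"],o["width"])
E
```

```text
pics
top [[459.90713392   0.         255.55063332]
 [  0.         459.90713392 194.02358044]
 [  0.           0.           1.        ]] -0.13519103296585228 [ 293.545904    -12.57198522 1392.86067581] [-2.1289828  2.1809578 -0.1359734]
side [[379.43085503   0.         258.73542987]
 [  0.         379.43085503 193.43129788]
 [  0.           0.           1.        ]] 0.010158204276462638 [429.64306452 719.10814683 952.97191864] [-0.01883906  2.94347305 -1.0533799 ]
0.1 [208.71093523 588.59510282 221.98449098] [-5.32770554e-01 -3.09580110e+00  2.08726230e-03] 88.12311423567945
```

View pics/top0.png

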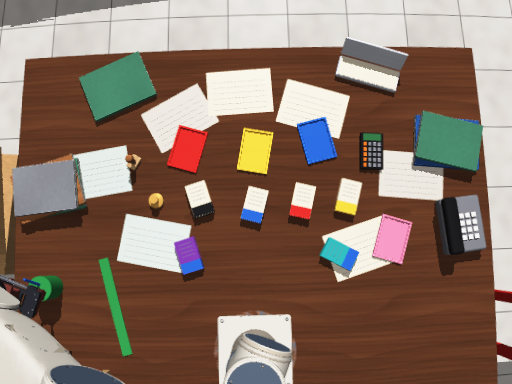

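View pics/side0.png

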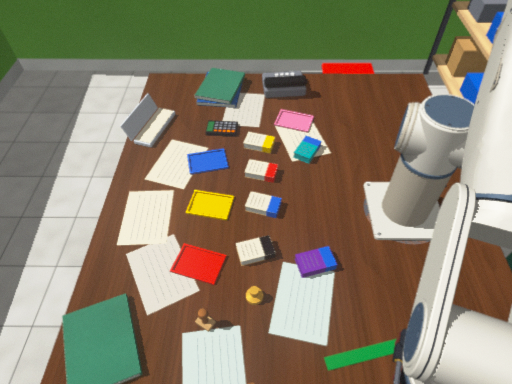

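Top view: trays are red (187,149), yellow (255,151) and blue (317,141). Books are black (199,199), blue (254,204), red (302,202) and yellow (348,197). The weight is at (155,201), the stamp at (132,162) and the calculator at (371,152). The purple and turquoise books and the pink tray are decoys. Next I'll fit box outlines to the masks in both cameras.

```bash
cat > h.py <<'E'
import numpy as np, cv2
from scipy.optimize import minimize
from scipy.spatial.transform import Rotation as R
from workcell import ctrl,cams
def cam(n):
    d=cams.get_image(n); d["R"]=R.from_rotvec(d["rotation"]).as_matrix() if np.size(d["rotation"])==3 else np.array(d["rotation"]); return d
def proj(d,P):
    c=(np.atleast_2d(P)-d["xyz"])@d["R"]; s=c[:,:2]/c[:,2:]
    s=s*(1+d["k1"]*(s**2).sum(1,keepdims=True)); K=d["camera_matrix"]
    return s*[K[0,0],K[1,1]]+K[:2,2]
def back(d,uv,z):
    K=d["camera_matrix"]; q=(np.array(uv,float)-K[:2,2])/[K[0,0],K[1,1]]; s=q.copy()
    for _ in range(20): s=q/(1+d["k1"]*(s@s))
    r=d["R"]@[*s,1]; return d["xyz"]+r*(z-d["xyz"][2])/r[2]
def box(L,W,H):
    return np.array([[a*L/2,b*W/2,c] for a in(-1,1) for b in(-1,1) for c in(0,H)])
def disc(*rz):
    t=np.linspace(0,2*np.pi,24,endpoint=False)
    return np.vstack([np.c_[r*np.cos(t),r*np.sin(t),0*t+z] for r,z in rz])
S={"book":box(100,62,26),"tray":box(132,94,8),"weight":disc((23,0),(23,14)),"stamp":box(44,30,72),"calculator":box(115,72,14)}
def render(d,P,o,k=6,n=90):
    h=cv2.convexHull((( proj(d,P)-o+.5)*k*16).astype(np.int32).reshape(-1,1,2))
    m=np.zeros((n*k,n*k),np.uint8); cv2.fillConvexPoly(m,h,255,shift=4)
    return cv2.resize(m,(n,n),interpolation=cv2.INTER_AREA)/255.
def fit(obs,shape,x0,z0=0,yaw=True):
    """obs: list of (cam dict, bool mask)"""
    it=[]
    for d,m in obs:
        r,c=np.nonzero(m); o=np.array([int(c.mean())-45,int(r.mean())-45])
        M=cv2.warpAffine(m.astype(np.float32),np.float32([[1,0,-o[0]],[0,1,-o[1]]]),(90,90)); it.append((d,M,o))
    def f(p):
        a=p[2]; P=shape@np.array([[np.cos(a),np.sin(a),0],[-np.sin(a),np.cos(a),0],[0,0,1]])+[p[0],p[1],z0]
        return sum(((render(d,P,o)-M)**2).sum()/M.sum() for d,M,o in it)
    best=None
    for a in (x0[2]+np.array([0,.2,-.2]) if yaw else [0]):
        sx=np.array([[x0[0],x0[1],a]]*4)+np.array([[0,0,0],[10,0,0],[0,10,0],[0,0,.15]])
        r=minimize(f,sx[0],method="Nelder-Mead",options=dict(initial_simplex=sx,xatol=.05,fatol=1e-5))
        if best is None or r.fun<best.fun: best=r
    return best.x,best.fun
def pick(n,thing,uv,rad=14):
    L=[(np.hypot(q["rect"][0]-uv[0],q["rect"][1]-uv[1]),q) for q in cams.cut_out(n,thing)]
    L=[l for l in L if l[0]<rad]
    return min(L,key=lambda l:l[0])[1]["pixels"] if L else None
E
cat > m.py <<'E'
from h import *
T={"tray_red":(187,149),"tray_yellow":(255,151),"tray_blue":(317,141),"book_black":(199,199),"book_blue":(254,204),"book_red":(302,202),"book_yellow":(348,197),"weight":(155,201),"stamp":(132,162),"calculator":(371,152)}
D={n:cam(n) for n in("top","side")}
for t,uv in T.items():
    s=S[t.split("_")[0]]; h=s[:,2].max()/2
    p=back(D["top"],uv,h); obs={}
    for n,d in D.items():
        m=pick(n,t,uv if n=="top" else proj(d,p)[0])
        if m is not None: obs[n]=(d,m)
    out=[]
    if t.startswith("weight"): s=disc((23,0),(23,14),(12,32),(12,42)); 
    for k in [["top"],["side"],["top","side"]]:
        o=[obs[n] for n in k if n in obs]
        if o:
            x,f=fit(o,s,[p[0],p[1],0],0,t!="weight"); out.append((*np.round(x[:2],1),round(np.degrees(x[2]),1),round(f,3)))
    print(t,[float(v) for v in p[:2].round()],*[tuple(map(float,v)) for v in out],sep="  ")
E
python3 m.py
```

```text
tray_red  [617.0, 196.0]  (620.1, 196.5, -15.9, 0.047)  (619.4, 195.4, -17.3, 0.021)  (619.6, 195.6, -17.4, 0.073)
tray_yellow  [605.0, -15.0]  (605.7, -13.6, -9.2, 0.027)  (605.8, -14.7, -10.7, 0.033)  (605.6, -14.1, -9.7, 0.067)
tray_blue  [632.0, -208.0]  (636.2, -206.0, 12.9, 0.027)  (637.8, -205.6, 12.9, 0.032)  (637.0, -205.7, 13.0, 0.065)
book_black  [459.0, 158.0]  (459.0, 157.1, 17.1, 0.029)  (459.7, 156.0, 16.2, 0.043)  (459.2, 156.6, 16.7, 0.079)
book_blue  [440.0, -8.0]  (436.8, -8.9, -16.2, 0.041)  (438.2, -9.6, -14.9, 0.04)  (437.4, -9.3, -15.9, 0.089)
book_red  [442.0, -153.0]  (446.6, -153.0, -12.6, 0.026)  (444.9, -152.6, -12.9, 0.08)  (446.8, -152.9, -12.4, 0.106)
book_yellow  [454.0, -294.0]  (455.9, -291.4, -15.9, 0.062)  (455.7, -290.1, -13.0, 0.081)  (455.7, -291.0, -15.6, 0.148)
weight  [457.0, 294.0]  (458.8, 292.1, 3.8, 0.117)  (461.5, 290.4, 6.7, 0.107)  (460.2, 291.3, 2.8, 0.231)
stamp  [574.0, 360.0]  (580.1, 363.3, -35.9, 0.549)  (577.9, 366.4, 20.5, 0.698)  (581.0, 362.8, -39.3, 1.275)
calculator  [593.0, -374.0]  (599.4, -375.2, -1.9, 0.043)  (597.5, -375.8, 0.2, 0.104)  (598.4, -375.5, -1.2, 0.162)
```

```bash
cat > plan.py <<'E'
# usage: plan.py x y z toolx_yaw_deg  -> turn units, shift units in tool axes after the turn
import sys; from h import *
x,y,z,w=map(float,sys.argv[1:5]); o=ctrl.get_obs()
M=R.from_rotvec(o["orientation"]).as_matrix(); yaw=np.degrees(np.arctan2(M[1,0],M[0,0]))
dw=(w-yaw+180)%360-180; a=np.radians(w)
d=np.array([x,y,z])-o["ee_pos"]; X=np.array([np.cos(a),np.sin(a)]); Y=np.array([np.sin(a),-np.cos(a)])
print("t",round(o["t"],2),"pos",o["ee_pos"].round(1) if hasattr(o["ee_pos"],"round") else o["ee_pos"],"yaw",round(yaw,1),"tilt",np.round(M[:2,2],4),"w",round(o["width"],1),"F",np.round(o["ft_force"],1))
print("turn",round(-dw/5,2),"shift",round(X@d[:2]/25,2),round(Y@d[:2]/25,2),round(-d[2]/25,2))
E
python3 plan.py 447 -153 60 167.5
```

```text
t 1.2 pos [208.9 589.1 222.7] yaw 160.5 tilt [-0.  0.] w 87.7 F [ 0.5 -0.  -0. ]
turn -1.41 shift -15.72 -26.92 6.51
```

Request:
{"method": "move_arm", "body": {"steps": [[[0, 0, 0], -0.7, 0], [[0, 0, 0], -0.7, 0], [[-0.56, -0.96, 0], 0, 0], [[-0.56, -0.96, 0], 0, 0], [[-0.56, -0.96, 0], 0, 0], [[-0.56, -0.96, 0], 0, 0], [[-0.56, -0.96, 0], 0, 0], [[-0.56, -0.96, 0], 0, 0], [[-0.56, -0.96, 0], 0, 0], [[-0.56, -0.96, 0], 0, 0], [[-0.56, -0.96, 0], 0, 0], [[-0.56, -0.96, 0], 0, 0], [[-0.56, -0.96, 0], 0, 0], [[-0.56, -0.96, 0], 0, 0], [[-0.56, -0.96, 0], 0, 0], [[-0.56, -0.96, 0], 0, 0], [[-0.56, -0.96, 0], 0, 0], [[-0.56, -0.96, 0], 0, 0], [[-0.56, -0.96, 0], 0, 0], [[-0.56, -0.96, 0], 0, 0]]}}

```text
t: 2.87
ee_pos: [361.5, 111.4, 223.0]
orientation: [0.342, 3.122, 0.0]
ft_force: [0.1, 0.1, -0.1]
width: 87.6
grasp_force: 0.0
```

```bash
python3 plan.py 447 -153 60 167.5
```

```text
t 2.87 pos [361.5 111.4 223. ] yaw 167.5 tilt [0.0008 0.0002] w 87.6 F [ 0.1  0.1 -0.1]
turn -0.0 shift -5.63 -9.59 6.52
```

Request:
{"method": "move_arm", "body": {"steps": [[[-0.56, -0.96, 0.6], 0, 0], [[-0.56, -0.96, 0.6], 0, 0], [[-0.56, -0.96, 0.6], 0, 0], [[-0.56, -0.96, 0.6], 0, 0], [[-0.56, -0.96, 0.6], 0, 0], [[-0.56, -0.96, 0.6], 0, 0], [[-0.56, -0.96, 0.6], 0, 0], [[-0.56, -0.96, 0.6], 0, 0], [[-0.56, -0.96, 0.6], 0, 0], [[-0.56, -0.96, 0.6], 0, 0], [[0, 0, 0.5], 0, 0], [[0, 0, 0], 0, 0]]}}

```text
t: 3.87
ee_pos: [445.0, -152.9, 58.3]
orientation: [-0.346, -3.12, -0.001]
ft_force: [-0.0, 0.5, 0.3]
width: 88.2
grasp_force: 0.0
```

```bash
python3 plan.py 447 -153 9 167.5; python3 - <<'E'
from h import *
d=cams.get_image("side");cv2.imwrite("pics/s1.png",cv2.resize(d["image"][110:230,190:350,::-1],None,fx=4,fy=4))
E
```

```text
t 3.87 pos [ 445.  -152.9   58.3] yaw 167.3 tilt [-0.0025  0.001 ] w 88.2 F [-0.   0.5  0.3]
turn -0.03 shift -0.08 0.01 1.97
```

View pics/s1.png

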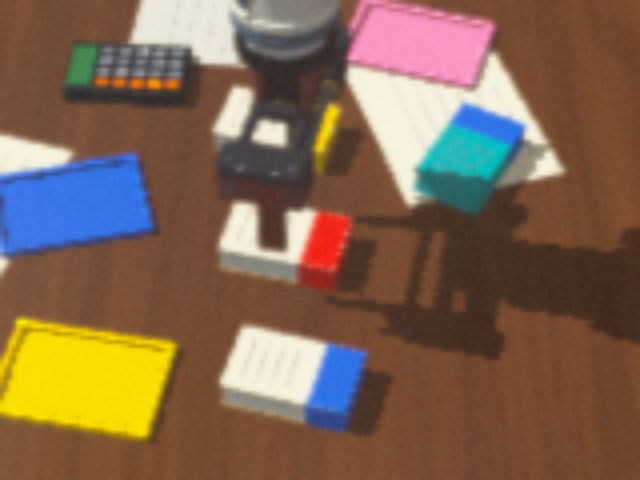

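The side view shows the gripper lined up over the red book, with the near finger at crop (270,230). Its projection from z=58 fits. I'll lower and grip.

Request:
{"method": "move_arm", "body": {"steps": [[[-0.08, 0, 0.5], 0, 0], [[0, 0, 0.5], 0, 0], [[0, 0, 0.5], 0, 0], [[0, 0, 0.3], 0, 0], [[0, 0, 0.17], 0, 0], [[0, 0, 0], 0, 1], [[0, 0, 0], 0, 1], [[0, 0, 0], 0, 1], [[0, 0, 0], 0, 1], [[0, 0, 0], 0, 1]]}}

```text
t: 4.75
ee_pos: [448.2, -152.6, 11.5]
orientation: [0.343, 3.122, -0.0]
ft_force: [-0.4, -0.1, 3.7]
width: 61.7
grasp_force: 29.9
```

Request:
{"method": "move_arm", "body": {"steps": [[[0, 0, -0.4], 0, 1], [[0, 0, -0.8], 0, 1], [[0, 0, -0.8], 0, 1], [[0, 0, -0.4], 0, 1], [[0, 0, 0], 0.9, 1], [[0, 0, 0], 0, 1]]}}

```text
t: 5.25
ee_pos: [448.2, -152.6, 72.1]
orientation: [0.469, 3.104, -0.001]
ft_force: [0.3, 0.0, -1.0]
width: 62.1
grasp_force: 29.9
```

```bash
python3 plan.py 619.6 195.6 71 163
```

```text
t 5.25 pos [ 448.2 -152.6   72.1] yaw 162.8 tilt [ 0.0019 -0.0007] w 62.1 F [ 0.3  0.  -1. ]
turn -0.04 shift -2.48 15.32 0.04
```

Request:
{"method": "move_arm", "body": {"steps": [[[-0.1, 0.5, 0], 0, 1], [[-0.15, 0.9, 0], 0, 1], [[-0.15, 0.9, 0], 0, 1], [[-0.15, 0.9, 0], 0, 1], [[-0.15, 0.9, 0], 0, 1], [[-0.15, 0.9, 0], 0, 1], [[-0.15, 0.9, 0], 0, 1], [[-0.15, 0.9, 0], 0, 1], [[-0.15, 0.9, 0], 0, 1], [[-0.15, 0.9, 0], 0, 1], [[-0.15, 0.9, 0], 0, 1], [[-0.15, 0.9, 0], 0, 1], [[-0.15, 0.9, 0], 0, 1], [[-0.15, 0.9, 0], 0, 1], [[-0.15, 0.9, 0], 0, 1], [[-0.15, 0.9, 0], 0, 1], [[-0.15, 0.9, 0], 0, 1], [[-0.1, 0.4, 0], 0, 1], [[0, 0, 0], 0, 1], [[0, 0, 0], 0, 1]]}}

```text
t: 6.92
ee_pos: [621.1, 193.9, 70.3]
orientation: [-0.462, -3.106, 0.001]
ft_force: [-0.7, -0.9, -1.9]
width: 61.6
grasp_force: 29.9
```

```bash
python3 plan.py 619.6 195.6 15 163;python3 - <<'E'
from h import *
d=cams.get_image("side");cv2.imwrite("pics/s2.png",cv2.resize(d["image"][190:320,120:290,::-1],None,fx=4,fy=4))
E
python3 plan.py 619.6 195.6 15 163
```

```text
t 6.92 pos [621.1 193.9  70.3] yaw 163.1 tilt [-0.0015 -0.0007] w 61.6 F [-0.7 -0.9 -1.9]
turn 0.01 shift 0.08 0.05 2.21
t 6.97 pos [620.8 193.3  70.3] yaw 163.0 tilt [-0.0018 -0.0008] w 61.8 F [-0.6 -0.  -1.2]
turn 0.0 shift 0.07 0.07 2.21
```

View pics/s2.png

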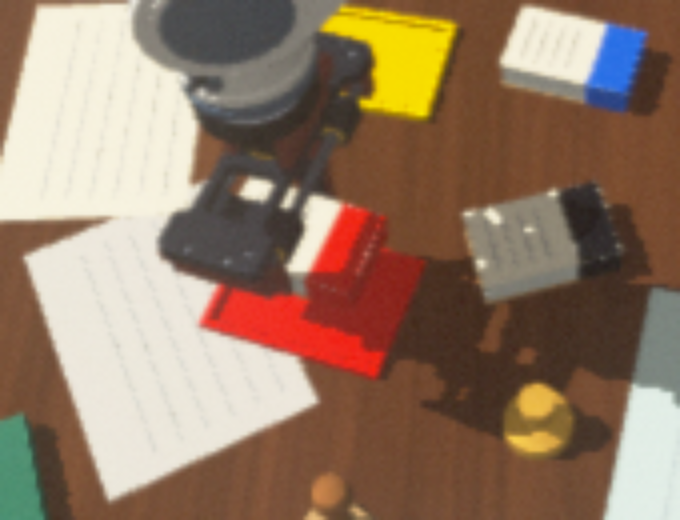

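The red book is held level over the red tray, with the band end at crop (345,255). I'll lower it and then creep down to contact.

Request:
{"method": "move_arm", "body": {"steps": [[[0.06, 0.06, 0.4], 0, 1], [[0, 0, 0.6], 0, 1], [[0, 0, 0.5], 0, 1], [[0, 0, 0.4], 0, 1], [[0, 0, 0.2], 0, 1], [[0, 0, 0.06], 0, 1], [[0, 0, 0.06], 0, 1], [[0, 0, 0], 0, 1]]}}

```text
t: 7.63
ee_pos: [621.0, 196.2, 15.3]
orientation: [0.465, 3.107, 0.0]
ft_force: [-0.4, -0.0, -1.7]
width: 61.7
grasp_force: 29.9
```

Request:
{"method": "move_arm", "body": {"steps": [[[0, 0, 0.04], 0, 1], [[0, 0, 0], 0, 1]]}}

```text
t: 7.8
ee_pos: [621.3, 196.3, 14.9]
orientation: [0.465, 3.106, 0.001]
ft_force: [-0.7, 0.2, -1.7]
width: 61.8
grasp_force: 29.9
```

Request:
{"method": "move_arm", "body": {"steps": [[[0, 0, 0.04], 0, 1], [[0, 0, 0], 0, 1]]}}

```text
t: 7.97
ee_pos: [621.3, 196.3, 14.6]
orientation: [0.465, 3.106, 0.001]
ft_force: [-1.4, -0.4, 5.7]
width: 62.0
grasp_force: 29.9
```

Contact at +7 N, so I'll open and rise.

Request:
{"method": "move_arm", "body": {"steps": [[[0, 0, 0], 0, 0], [[0, 0, 0], 0, 0], [[0, 0, 0], 0, 0], [[0, 0, 0], 0, 0], [[0, 0, -0.5], 0, 0], [[0, 0, -1], 0, 0], [[0, 0, -1], 0, 0], [[0, 0, -0.5], 0, 0]]}}

```text
t: 8.63
ee_pos: [622.4, 196.6, 91.9]
orientation: [0.465, 3.104, 0.002]
ft_force: [0.7, 0.1, 0.7]
width: 88.1
grasp_force: 0.0
```

```bash
python3 plan.py 455.7 -291 70 164.5
```

```text
t 8.63 pos [622.4 196.6  91.9] yaw 163.0 tilt [0.0035 0.0011] w 88.1 F [0.7 0.1 0.7]
turn -0.31 shift 1.21 -20.58 0.87
```

Request:
{"method": "move_arm", "body": {"steps": [[[0, 0, 0], -0.3, 0], [[0.06, -1, 0], 0, 0], [[0.06, -1, 0], 0, 0], [[0.06, -1, 0], 0, 0], [[0.06, -1, 0], 0, 0], [[0.06, -1, 0], 0, 0], [[0.06, -1, 0], 0, 0], [[0.06, -1, 0], 0, 0], [[0.06, -1, 0], 0, 0], [[0.06, -1, 0], 0, 0], [[0.06, -1, 0], 0, 0], [[0.06, -1, 0], 0, 0], [[0.06, -1, 0], 0, 0], [[0.06, -1, 0], 0, 0], [[0.06, -1, 0], 0, 0], [[0.06, -1, 0], 0, 0], [[0.06, -1, 0], 0, 0], [[0.06, -1, 0], 0, 0], [[0.06, -1, 0], 0, 0], [[0.06, -1, 0], 0, 0]]}}

```text
t: 10.3
ee_pos: [465.8, -255.0, 88.9]
orientation: [0.424, 3.112, -0.0]
ft_force: [-0.1, 0.3, -0.7]
width: 87.6
grasp_force: 0.0
```

```bash
python3 plan.py 455.7 -291 70 164.5; sed -i 's/^for t,uv in T.items():/import sys\nfor t,uv in T.items():\n    if len(sys.argv)>1 and t not in sys.argv[1:]: continue/' m.py; sed 's/"tray_red":(187,149)/"tray_red":(187,149),"book_red":(189,146)/; s/"book_red":(302,202),//' m.py > m2.py; sed -i 's/x,f=fit(o,s,\[p\[0\],p\[1\],0\],0,/x,f=fit(o,s,[p[0],p[1],0],3,/' m2.py; python3 m2.py book_red
```

```text
t 10.3 pos [ 465.8 -255.    88.9] yaw 164.5 tilt [ 0.0005 -0.0003] w 87.6 F [-0.1  0.3 -0.7]
turn -0.0 shift 0.01 -1.49 0.76
book_red  [624.0, 188.0]  (618.9, 197.8, -17.0, 0.052)  (620.2, 196.6, -17.9, 0.02)  (619.6, 197.2, -17.9, 0.082)
```

The red book is centred in its tray to within 2 mm. Yellow is next.

Request:
{"method": "move_arm", "body": {"steps": [[[0, -0.9, 0], 0, 0], [[0, -0.6, 0.3], 0, 0], [[0, 0, 0.7], 0, 0], [[0, 0, 0.7], 0, 0], [[0, 0, 0.6], 0, 0], [[0, 0, 0.5], 0, 0], [[0, 0, 0.3], 0, 0], [[0, 0, 0], 0, 0]]}}

```text
t: 11.17
ee_pos: [455.7, -288.7, 9.6]
orientation: [-0.422, -3.111, -0.002]
ft_force: [-0.0, -0.5, 0.1]
width: 88.1
grasp_force: 0.0
```

Request:
{"method": "move_arm", "body": {"steps": [[[0, 0, 0], 0, 1], [[0, 0, 0], 0, 1], [[0, 0, 0], 0, 1], [[0, 0, 0], 0, 1], [[0, 0, 0], 0, 1], [[0, 0, -0.4], 0, 1], [[0, 0, -0.8], 0, 1], [[0, 0, -0.8], 0, 1], [[0, 0, -0.4], 0, 1], [[0, 0, 0], -0.6, 1], [[0, 0, 0], -0.55, 1], [[0, 0, 0], 0, 1]]}}

```text
t: 12.17
ee_pos: [456.3, -290.0, 71.6]
orientation: [0.265, 3.13, -0.001]
ft_force: [0.4, 0.1, -1.6]
width: 62.0
grasp_force: 30.0
```

```bash
python3 plan.py 605.6 -14.2 71 170.2
```

```text
t 12.17 pos [ 456.3 -290.    71.6] yaw 170.3 tilt [ 0.0006 -0.0004] w 62.0 F [ 0.4  0.1 -1.6]
turn 0.02 shift -4.01 11.89 0.02
```

Request:
{"method": "move_arm", "body": {"steps": [[[-0.2, 0.5, 0], 0, 1], [[-0.3, 0.9, 0], 0, 1], [[-0.3, 0.9, 0], 0, 1], [[-0.3, 0.9, 0], 0, 1], [[-0.3, 0.9, 0], 0, 1], [[-0.3, 0.9, 0], 0, 1], [[-0.3, 0.9, 0], 0, 1], [[-0.3, 0.9, 0], 0, 1], [[-0.3, 0.9, 0], 0, 1], [[-0.3, 0.9, 0], 0, 1], [[-0.3, 0.9, 0], 0, 1], [[-0.3, 0.9, 0], 0, 1], [[-0.3, 0.9, 0], 0, 1], [[-0.3, 0.9, 0.2], 0, 1], [[0, 0, 0.3], 0, 1], [[0, 0, 0.3], 0, 1], [[0, 0, 0], 0, 1]]}}

```text
t: 13.58
ee_pos: [607.2, -6.4, 48.9]
orientation: [-0.267, -3.126, 0.0]
ft_force: [-1.2, 0.4, -0.9]
width: 61.8
grasp_force: 30.0
```

```bash
python3 plan.py 605.6 -14.2 14.4 170.2
```

```text
t 13.58 pos [607.2  -6.4  48.9] yaw 170.2 tilt [-0.0038  0.    ] w 61.8 F [-1.2  0.4 -0.9]
turn 0.0 shift 0.01 -0.32 1.38
```

Request:
{"method": "move_arm", "body": {"steps": [[[0, -0.3, 0.2], 0, 1], [[0, 0, 0.5], 0, 1], [[0, 0, 0.4], 0, 1], [[0, 0, 0.2], 0, 1], [[0, 0, 0.04], 0, 1], [[0, 0, 0], 0, 1]]}}

```text
t: 14.08
ee_pos: [607.3, -14.5, 16.7]
orientation: [-0.268, -3.129, 0.0]
ft_force: [0.4, 0.1, -0.4]
width: 61.6
grasp_force: 30.0
```

```bash
python3 plan.py 605.6 -14.2 14.4 170.2
```

```text
t 14.08 pos [607.3 -14.5  16.7] yaw 170.2 tilt [-0.0013  0.0001] w 61.6 F [ 0.4  0.1 -0.4]
turn -0.0 shift 0.07 -0.0 0.09
```

Request:
{"method": "move_arm", "body": {"steps": [[[0, 0, 0.04], 0, 1], [[0, 0, 0.03], 0, 1], [[0, 0, 0], 0, 1]]}}

```text
t: 14.33
ee_pos: [608.0, -14.2, 15.9]
orientation: [0.268, 3.13, 0.0]
ft_force: [0.7, 0.7, -0.6]
width: 61.9
grasp_force: 30.0
```

Request:
{"method": "move_arm", "body": {"steps": [[[0, 0, 0.04], 0, 1], [[0, 0, 0], 0, 1]]}}

```text
t: 14.5
ee_pos: [607.9, -14.2, 14.8]
orientation: [0.267, 3.13, -0.0]
ft_force: [0.8, 0.1, -1.7]
width: 61.8
grasp_force: 30.0
```

Request:
{"method": "move_arm", "body": {"steps": [[[0, 0, 0.04], 0, 1], [[0, 0, 0], 0, 1]]}}

```text
t: 14.67
ee_pos: [607.9, -14.2, 14.7]
orientation: [0.267, 3.13, -0.0]
ft_force: [-3.6, 0.5, 8.1]
width: 61.7
grasp_force: 30.0
```

Request:
{"method": "move_arm", "body": {"steps": [[[0, 0, 0], 0, 0], [[0, 0, 0], 0, 0], [[0, 0, 0], 0, 0], [[0, 0, 0], 0, 0], [[0, 0, -0.5], 0, 0], [[0, 0, -1], 0, 0], [[0, 0, -1], 0, 0], [[0, 0, -0.5], 0.6, 0], [[0, 0, 0], 0.6, 0], [[0, 0, 0], 0, 0]]}}

```text
t: 15.5
ee_pos: [608.7, -14.3, 90.7]
orientation: [0.434, 3.109, 0.0]
ft_force: [-0.3, -1.0, 0.2]
width: 88.1
grasp_force: 0.0
```

```bash
python3 plan.py 437.4 -9.3 11 164.2
```

```text
t 15.5 pos [608.7 -14.3  90.7] yaw 164.1 tilt [ 0.0029 -0.0001] w 88.1 F [-0.3 -1.   0.2]
turn -0.02 shift 6.65 -1.68 3.19
```

Request:
{"method": "move_arm", "body": {"steps": [[[0.9, -0.24, 0], 0, 0], [[0.95, -0.24, 0], 0, 0], [[0.95, -0.24, 0], 0, 0], [[0.95, -0.24, 0], 0, 0], [[0.95, -0.24, 0], 0, 0], [[0.95, -0.24, 0], 0, 0], [[0.95, -0.24, 0.2], 0, 0], [[0, 0, 0.7], 0, 0], [[0, 0, 0.5], 0, 0], [[0, 0, 0], 0, 0]]}}

```text
t: 16.33
ee_pos: [435.8, -9.7, 52.3]
orientation: [-0.428, -3.109, 0.0]
ft_force: [-0.9, -0.7, -0.4]
width: 87.6
grasp_force: 0.0
```

```bash
python3 plan.py 437.4 -9.3 11 164.2; sed 's/"tray_red":(187,149)/"book_yellow":(256,149)/; s/,"book_yellow":(348,197)//' m2.py > m3.py;sed -i 's/,0\],0,t!=/,0],3,t!=/' m3.py; python3 m3.py book_yellow
```

```text
t 16.33 pos [435.8  -9.7  52.3] yaw 164.3 tilt [-0.0034  0.0002] w 87.6 F [-0.9 -0.7 -0.4]
turn 0.02 shift -0.06 0.03 1.65
book_yellow  [609.0, -18.0]  (607.6, -12.9, -9.8, 0.027)  (609.1, -14.1, -9.9, 0.029)  (608.3, -13.4, -9.9, 0.066)
```

Request:
{"method": "move_arm", "body": {"steps": [[[0, 0, 0.5], 0, 0], [[0, 0, 0.6], 0, 0], [[0, 0, 0.4], 0, 0], [[0, 0, 0.2], 0, 0], [[0, 0, 0], 0, 1], [[0, 0, 0], 0, 1], [[0, 0, 0], 0, 1], [[0, 0, 0], 0, 1], [[0, 0, 0], 0, 1]]}}

```text
t: 17.28
ee_pos: [438.0, -9.8, 11.7]
orientation: [0.431, 3.111, 0.0]
ft_force: [0.8, -0.4, 2.6]
width: 61.8
grasp_force: 30.0
```

Request:
{"method": "move_arm", "body": {"steps": [[[0, 0, -0.4], 0, 1], [[0, 0, -0.8], 0, 1], [[0, 0, -0.8], 0, 1], [[0, 0, -0.4], 0, 1], [[0, 0, 0], -0.96, 1], [[0, 0, 0], -0.96, 1], [[0, 0, 0], -0.96, 1], [[0, 0, 0], -0.96, 1], [[0, 0, 0], -0.96, 1], [[0, 0, 0], -0.96, 1], [[0, 0, 0], 0, 1]]}}

```text
t: 18.2
ee_pos: [437.6, -9.8, 71.6]
orientation: [-0.361, 3.12, -0.0]
ft_force: [-0.1, -0.3, -0.5]
width: 61.9
grasp_force: 30.0
```

```bash
python3 plan.py 637 -205.7 71 193
```

```text
t 18.2 pos [437.6  -9.8  71.6] yaw -166.8 tilt [ 0.0004 -0.0001] w 61.9 F [-0.1 -0.3 -0.5]
turn 0.04 shift -6.01 -9.43 0.02
```

Request:
{"method": "move_arm", "body": {"steps": [[[-0.3, -0.5, 0], 0, 1], [[-0.55, -0.86, 0], 0, 1], [[-0.55, -0.86, 0], 0, 1], [[-0.55, -0.86, 0], 0, 1], [[-0.55, -0.86, 0], 0, 1], [[-0.55, -0.86, 0], 0, 1], [[-0.55, -0.86, 0], 0, 1], [[-0.55, -0.86, 0], 0, 1], [[-0.55, -0.86, 0], 0, 1], [[-0.55, -0.86, 0], 0, 1], [[-0.55, -0.86, 0], 0, 1], [[-0.2, -0.35, 0], 0, 1], [[0, 0, 0.4], 0, 1], [[0, 0, 0.4], 0, 1], [[0, 0, 0], 0, 1]]}}

```text
t: 19.45
ee_pos: [633.8, -204.8, 48.0]
orientation: [0.355, -3.116, -0.004]
ft_force: [-0.4, -0.9, -1.5]
width: 62.1
grasp_force: 30.0
```

```bash
python3 plan.py 637 -205.7 14.5 193
```

```text
t 19.45 pos [ 633.8 -204.8   48. ] yaw -167.0 tilt [-0.0056  0.0021] w 62.1 F [-0.4 -0.9 -1.5]
turn -0.0 shift -0.11 -0.07 1.34
```

Request:
{"method": "move_arm", "body": {"steps": [[[0, 0, 0.3], 0, 1], [[0, 0, 0.5], 0, 1], [[0, 0, 0.4], 0, 1], [[0, 0, 0.2], 0, 1], [[0, 0, 0.04], 0, 1], [[0, 0, 0], 0, 1]]}}

```text
t: 19.95
ee_pos: [636.4, -205.7, 14.5]
orientation: [0.357, -3.12, -0.001]
ft_force: [1.2, -0.0, -0.4]
width: 62.1
grasp_force: 30.0
```

```bash
python3 plan.py 637 -205.7 14.5 193
```

```text
t 19.95 pos [ 636.4 -205.7   14.5] yaw -167.0 tilt [-0.0013  0.0005] w 62.1 F [ 1.2 -0.  -0.4]
turn 0.01 shift -0.02 -0.01 -0.0
```

Request:
{"method": "move_arm", "body": {"steps": [[[0, 0, 0.04], 0, 1], [[0, 0, 0], 0, 1]]}}

```text
t: 20.12
ee_pos: [636.7, -205.9, 14.3]
orientation: [0.356, -3.121, -0.001]
ft_force: [-1.8, 1.5, 3.5]
width: 61.7
grasp_force: 30.0
```

Request:
{"method": "move_arm", "body": {"steps": [[[0, 0, 0], 0, 0], [[0, 0, 0], 0, 0], [[0, 0, 0], 0, 0], [[0, 0, 0], 0, 0], [[0, 0, -0.5], 0, 0], [[0, 0, -1], 0, 0], [[0, 0, -1], 0, 0], [[0, 0, -1], 0, 0], [[0, 0, 0], 0.9, 0], [[0, 0, 0], 0.9, 0], [[0, 0, 0], 0.8, 0], [[0, 0, 0], 0, 0]]}}

```text
t: 21.12
ee_pos: [637.3, -206.3, 102.9]
orientation: [0.003, 3.14, -0.001]
ft_force: [-0.6, -0.2, -1.1]
width: 87.9
grasp_force: 0.0
```

```bash
python3 plan.py 460.2 291.3 100 180; python3 - <<'E'
from h import *
from scipy.ndimage import label
for n in("top","side"):
    d=cam(n)
    q=pick(n,"weight",proj(d,[[460,291,15]])[0]); r,c=np.nonzero(q)
    i=d["image"][r.min()-8:r.max()+9,c.min()-8:c.max()+9,::-1]; cv2.imwrite(f"pics/w_{n}.png",cv2.resize(i,None,fx=12,fy=12,interpolation=cv2.INTER_CUBIC))
    print(n,c.min(),c.max(),r.min(),r.max(),proj(d,[[460.2,291.3,0],[460.2,291.3,42]]).round(1).tolist())
    if n=="top":
        # model render: union of discs
        pass
    M=q.astype(float)
    def f(p):
        m=np.zeros_like(M)
        o=np.array([int(c.mean())-45,int(r.mean())-45])
        a=np.maximum(render(d,disc((23,0),(23,14))+[p[0],p[1],0],o),np.maximum(render(d,disc((10,14),(10,32))+[p[0],p[1],0],o),render(d,disc((12,32),(12,42))+[p[0],p[1],0],o)))
        return ((a-M[o[1]:o[1]+90,o[0]:o[0]+90])**2).sum()
    z=minimize(f,[460,291],method="Nelder-Mead",options=dict(initial_simplex=[[460,291],[466,291],[460,297]])); print(z.x,z.fun,M.sum())
E
```

```text
t 21.12 pos [ 637.3 -206.3  102.9] yaw 179.9 tilt [ 0.0012 -0.0004] w 87.9 F [-0.6 -0.2 -1.1]
turn -0.02 shift 7.08 19.9 0.12
top 149 163 194 207 [[156.5, 200.1], [153.5, 198.5]]
[459.08316803 290.92345047] 11.189219530949632 175.0
side 246 263 286 304 [[253.6, 296.5], [253.2, 289.6]]
[458.75496461 291.16804137] 7.012287581699347 274.0
```

Request:
{"method": "move_arm", "body": {"steps": [[[0.36, 1, 0], 0, 0], [[0.36, 1, 0], 0, 0], [[0.36, 1, 0], 0, 0], [[0.36, 1, 0], 0, 0], [[0.36, 1, 0], 0, 0], [[0.36, 1, 0], 0, 0], [[0.36, 1, 0], 0, 0], [[0.36, 1, 0], 0, 0], [[0.36, 1, 0], 0, 0], [[0.36, 1, 0], 0, 0], [[0.36, 1, 0], 0, 0], [[0.36, 1, 0], 0, 0], [[0.36, 1, 0], 0, 0], [[0.36, 1, 0], 0, 0], [[0.36, 1, 0], 0, 0], [[0.36, 1, 0], 0, 0], [[0.36, 1, 0], 0, 0], [[0.36, 1, 0], 0, 0], [[0.36, 1, 0], 0, 0], [[0.36, 0.9, 0], 0, 0]]}}

```text
t: 22.98
ee_pos: [456.3, 292.8, 101.8]
orientation: [-0.003, 3.141, 0.0]
ft_force: [1.0, 0.1, -0.2]
width: 88.1
grasp_force: 0.0
```

Request:
{"method": "move_arm", "body": {"steps": [[[0, 0, 0.4], 0, 0], [[0, 0, 0.4], 0, 0], [[0, 0, 0], 0, 0], [[0, 0, 0], 0, 0]]}}

```text
t: 23.32
ee_pos: [456.3, 290.0, 80.6]
orientation: [0.0, -3.139, 0.002]
ft_force: [-0.6, -0.3, 0.1]
width: 87.8
grasp_force: 0.0
```

```bash
python3 plan.py 459 291 16 180; sed 's/"tray_red":(187,149)/"book_blue":(317,139)/; s/"book_blue":(254,204),//;s/,0\],0,t!=/,0],3,t!=/' m.py > m3.py; python3 m3.py book_blue
```

```text
t 23.32 pos [456.3 290.   80.6] yaw -180.0 tilt [-0.0021 -0.0014] w 87.8 F [-0.6 -0.3  0.1]
turn 0.0 shift -0.11 0.04 2.58
book_blue  [636.0, -207.0]  (636.6, -205.1, 13.4, 0.048)  (636.6, -205.1, 13.4, 0.048)
```

Request:
{"method": "move_arm", "body": {"steps": [[[-0.1, 0.03, 0.4], 0, 0], [[0, 0, 0.6], 0, 0], [[0, 0, 0.6], 0, 0], [[0, 0, 0.5], 0, 0], [[0, 0, 0.3], 0, 0], [[0, 0, 0.2], 0, 0], [[0, 0, 0], 0, 0]]}}

```text
t: 24.1
ee_pos: [458.8, 291.6, 15.6]
orientation: [0.001, -3.14, 0.001]
ft_force: [0.8, -0.1, -0.0]
width: 87.8
grasp_force: 0.0
```

```bash
python3 plan.py 459 291 16 180; python3 - <<'E'
from h import *
d=cams.get_image("side");cv2.imwrite("pics/s3.png",cv2.resize(d["image"][230:340,190:330,::-1],None,fx=5,fy=5))
E
```

```text
t 24.1 pos [458.8 291.6  15.6] yaw -180.0 tilt [-0.0015 -0.0009] w 87.8 F [ 0.8 -0.1 -0. ]
turn 0.0 shift -0.01 -0.03 -0.02
```

View pics/s3.png

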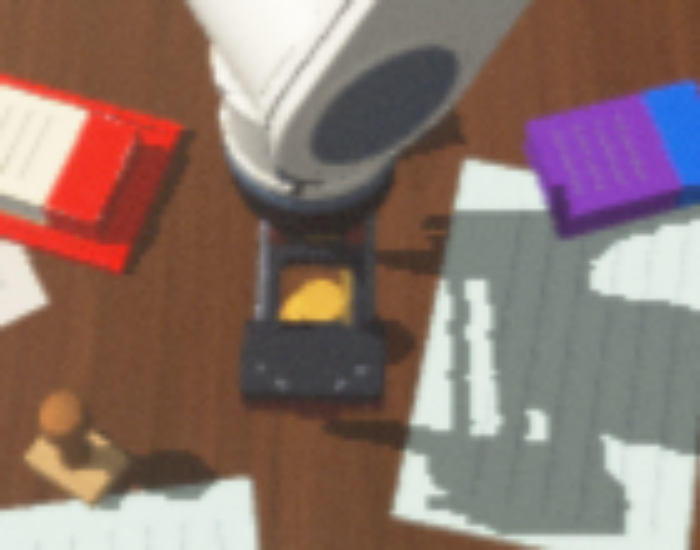

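The weight sits between the fingers at crop (315,300). I'll close on neck and knob and lift.

Request:
{"method": "move_arm", "body": {"steps": [[[0, 0, -0.04], 0, 0.5], [[0, 0, 0], 0, 0.7], [[0, 0, 0], 0, 1], [[0, 0, 0], 0, 1], [[0, 0, 0], 0, 1], [[0, 0, 0], 0, 1], [[0, 0, 0], 0, 1], [[0, 0, 0], 0, 1]]}}

```text
t: 24.82
ee_pos: [459.3, 292.0, 17.7]
orientation: [-0.001, 3.142, 0.0]
ft_force: [-0.2, -0.0, 0.1]
width: 38.6
grasp_force: 0.0
```

```bash
python3 plan.py 459 291 16 180
```

```text
t 24.82 pos [459.3 292.   17.7] yaw -180.0 tilt [0. 0.] w 38.6 F [-0.2 -0.   0.1]
turn 0.0 shift 0.01 -0.04 0.07
```

Request:
{"method": "move_arm", "body": {"steps": [[[0, 0, 0], 0, 1], [[0, 0, 0], 0, 1], [[0, 0, 0], 0, 1], [[0, 0, 0], 0, 1], [[0, 0, 0], 0, 1]]}}

```text
t: 25.23
ee_pos: [459.2, 292.0, 17.7]
orientation: [0.001, -3.141, 0.0]
ft_force: [-0.2, -1.5, 0.4]
width: 22.9
grasp_force: 30.0
```

Request:
{"method": "move_arm", "body": {"steps": [[[0, 0, -0.3], 0, 1], [[0, 0, -0.6], 0, 1], [[0, 0, -0.8], 0, 1], [[0, 0, -0.8], 0, 1], [[0, 0, -0.3], 0, 1], [[0, 0, 0], 0, 1], [[0, 0, 0], 0, 1]]}}

```text
t: 25.82
ee_pos: [459.2, 292.0, 87.7]
orientation: [-0.001, 3.141, 0.0]
ft_force: [-1.0, -0.7, -3.5]
width: 22.9
grasp_force: 30.1
```

```bash
python3 plan.py 619.6 197 90 180; python3 m2.py book_red;  python3 - <<'E'
from h import *
d=cams.get_image("side");cv2.imwrite("pics/s4.png",cv2.resize(d["image"][210:320,190:330,::-1],None,fx=5,fy=5))
E
```

```text
t 25.82 pos [459.2 292.   87.7] yaw -180.0 tilt [0.0004 0.0003] w 22.9 F [-1.  -0.7 -3.5]
turn 0.0 shift -6.42 -3.8 -0.09
book_red  [624.0, 188.0]  (619.0, 197.9, -18.6, 0.032)  (619.5, 196.8, -18.2, 0.026)  (619.2, 197.3, -18.3, 0.062)
```

View pics/s4.png

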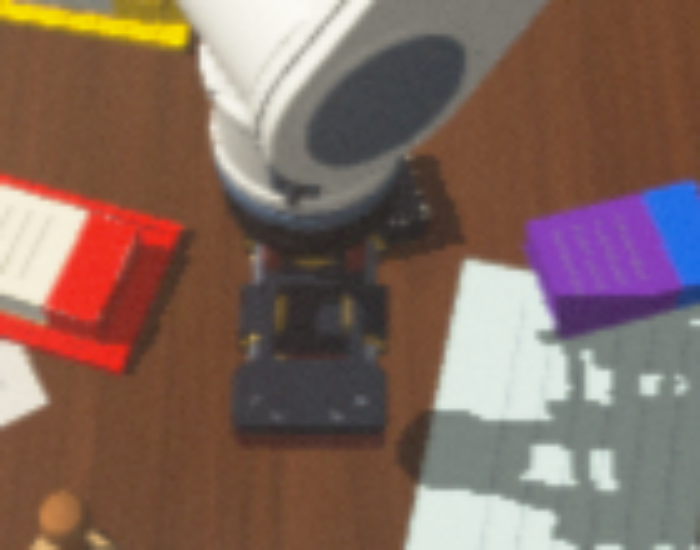

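The weight is gone from the desk and held (about 3 N of load); its shadow shows at the gripper. I'll carry it to the centre of the red book.

Request:
{"method": "move_arm", "body": {"steps": [[[-0.4, -0.25, 0], 0, 1], [[-0.8, -0.47, 0], 0, 1], [[-0.8, -0.47, 0], 0, 1], [[-0.8, -0.47, 0], 0, 1], [[-0.8, -0.47, 0], 0, 1], [[-0.8, -0.47, 0], 0, 1], [[-0.8, -0.47, 0], 0, 1], [[-0.8, -0.47, 0], 0, 1], [[-0.4, -0.24, 0], 0, 1], [[0, 0, 0.4], 0, 1], [[0, 0, 0.5], 0, 1], [[0, 0, 0.3], 0, 1], [[0, 0, 0.2], 0, 1], [[0, 0, 0], 0, 1], [[0, 0, 0], 0, 1]]}}

```text
t: 27.32
ee_pos: [618.3, 198.1, 52.0]
orientation: [0.002, -3.14, 0.001]
ft_force: [0.4, 0.6, -2.3]
width: 22.7
grasp_force: 30.5
```

```bash
python3 plan.py 619.4 197 47 180
```

```text
t 27.32 pos [618.3 198.1  52. ] yaw -179.9 tilt [-0.0015 -0.0004] w 22.7 F [ 0.4  0.6 -2.3]
turn 0.02 shift -0.05 -0.04 0.2
```

Request:
{"method": "move_arm", "body": {"steps": [[[-0.03, -0.03, 0.08], 0, 1], [[0, 0, 0.06], 0, 1], [[0, 0, 0], 0, 1]]}}

```text
t: 27.57
ee_pos: [620.1, 197.0, 49.4]
orientation: [-0.001, 3.141, 0.0]
ft_force: [-0.4, 0.0, -2.8]
width: 22.7
grasp_force: 30.5
```

Request:
{"method": "move_arm", "body": {"steps": [[[0, 0, 0.04], 0, 1], [[0, 0, 0], 0, 1]]}}

```text
t: 27.73
ee_pos: [620.1, 196.9, 48.3]
orientation: [-0.001, 3.141, 0.0]
ft_force: [-0.1, 0.1, -3.5]
width: 22.7
grasp_force: 30.5
```

Request:
{"method": "move_arm", "body": {"steps": [[[0, 0, 0.04], 0, 1], [[0, 0, 0], 0, 1]]}}

```text
t: 27.9
ee_pos: [620.0, 196.8, 47.1]
orientation: [0.001, -3.142, 0.0]
ft_force: [0.3, -0.0, -2.9]
width: 22.9
grasp_force: 30.5
```

Request:
{"method": "move_arm", "body": {"steps": [[[0, 0, 0.03], 0, 1], [[0, 0, 0], 0, 1]]}}

```text
t: 28.07
ee_pos: [620.3, 196.8, 46.7]
orientation: [-0.001, 3.141, 0.0]
ft_force: [-0.5, -0.5, -0.1]
width: 22.8
grasp_force: 30.6
```

Request:
{"method": "move_arm", "body": {"steps": [[[0, 0, 0.01], 0, 1], [[0, 0, 0], 0, 0], [[0, 0, 0], 0, 0], [[0, 0, 0], 0, 0], [[0, 0, 0], 0, 0], [[0, 0, 0], 0, 0], [[0, 0, 0], 0, 0], [[0, 0, 0], 0, 0], [[0, 0, -0.4], 0, 0], [[0, 0, -1], 0, 0], [[0, 0, -1], 0, 0], [[0, 0, -1], 0, 0], [[0, 0, -1], 0, 0], [[1, 0, 0], 0, 0], [[1, 0, 0], 0, 0], [[1, 0, 0], 0, 0], [[1, 0, 0], 0, 0], [[1, 0, 0], 0, 0], [[1, 0, 0], 0, 0], [[0, 0, 0], 0, 0]]}}

```text
t: 29.73
ee_pos: [465.4, 196.1, 156.3]
orientation: [0.002, -3.138, 0.002]
ft_force: [-0.2, -0.4, -0.6]
width: 88.0
grasp_force: 0.0
```

```bash
python3 plan.py 619.4 197 47 180; python3 - <<'E'
from h import *
for n in("top","side"):
    d=cam(n); cv2.imwrite(f"pics/{n}5.png",d["image"][:,:,::-1])
    q=pick(n,"weight",proj(d,[[620,197,45]])[0],20)
    if q is None: print(n,"none"); continue
    r,c=np.nonzero(q); M=q.astype(float); o=np.array([int(c.mean())-45,int(r.mean())-45])
    def f(p):
        t=[p[0],p[1],29]
        a=np.maximum.reduce([render(d,disc(*k)+t,o) for k in (((23,0),(23,14)),((10,14),(10,32)),((12,32),(12,42)))])
        return ((a-M[o[1]:o[1]+90,o[0]:o[0]+90])**2).sum()
    z=minimize(f,[620,197],method="Nelder-Mead",options=dict(initial_simplex=[[620,197],[626,197],[620,203]])); print(n,z.x,z.fun,M.sum())
E
python3 m2.py tray_red book_red book_black stamp calculator
```

```text
t 29.73 pos [465.4 196.1 156.3] yaw -179.9 tilt [-0.0036 -0.0011] w 88.0 F [-0.2 -0.4 -0.6]
turn 0.01 shift -6.16 0.04 4.37
top [618.42791981 199.33679931] 9.069050365244138 184.0
side [621.12588879 196.52285152] 17.450780469050365 242.0
tray_red  [617.0, 196.0]  (622.3, 193.5, -16.1, 2.626)  (619.1, 196.4, -17.6, 2.885)  (619.4, 194.8, -17.6, 5.529)
book_red  [624.0, 188.0]  (618.0, 197.7, -17.8, 0.844)  (621.5, 197.2, -18.9, 0.513)  (619.5, 197.4, -18.9, 1.372)
book_black  [459.0, 158.0]  (438.2, 136.7, 37.3, 1.55)  (458.4, 160.3, 15.9, 0.36)  (458.9, 158.7, 17.4, 1.988)
stamp  [574.0, 360.0]  (577.2, 368.6, 20.6, 0.543)  (577.2, 368.6, 20.6, 0.543)
calculator  [593.0, -374.0]  (598.2, -374.4, -2.4, 0.035)  (609.7, -379.2, 12.7, 4.158)  (600.1, -373.2, 0.2, 4.263)
```

View pics/side5.png

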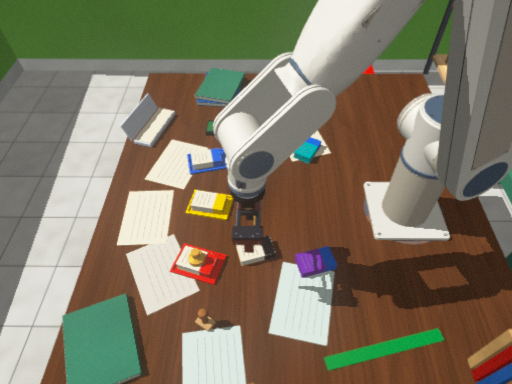

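View pics/top5.png

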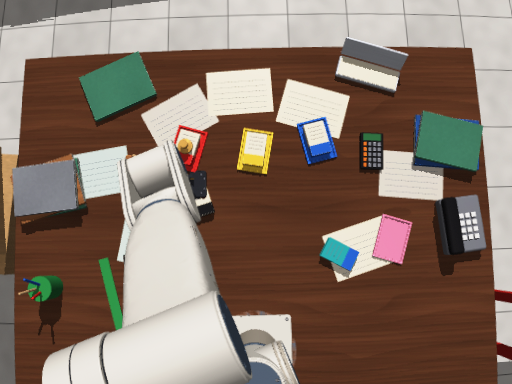

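The weight stands on the middle of the red book (side view 197,258), about (619.8,198) against the book's centre (619.4,197.3). All three books lie in their own trays at side (200,262), (209,204) and (207,160). The black book, stamp and calculator haven't moved and the gripper is clear, so I'm handing in.

```bash
python3 -c "
from workcell import ctrl
print(ctrl.close_job())"
```

```text
the job is handed in; nothing more can be done
None
```

The job is handed in at about 30 s of the 96 s: the red, yellow and blue books lie flat in their own trays, and the brass weight stands on the middle of the red book, within about 2 mm by the cameras; the black book, stamp and calculator are where they were.

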